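Refit and lock an irrigation filter cap, then open the valve

TASK

The irrigation filter has been washed and stands open with its valve shut. Put the blue cap back on with its white arrow at the filter's white open mark, so that its lugs drop through the gaps and it sits flat on the collar, then turn it clockwise until the arrow stands at the yellow lock mark. Only when the cap is locked, swing the green valve lever fully round, in line with the pipe, to let the water on; leave the wooden compost tamper and the clay pot standing by the cap where they are.

Things in the scene. Friction and masses are not known exactly. Their poses are not given: they have to be found in the camera images.
- filter_board: Fixed irrigation head: plywood board 130 x 400 x 18 mm (x, y, z), pipework along y (pipe axis 58 mm above the table, tails out to y = +218 and -205 mm). Origin: centre of the board's underside, on the table. At yaw 0, +x points away from the robot, +y to its left. The black disc filter stands at x 0, y +100 mm; the brass valve at x 0, y -75 mm.
- filter_mouth (a point): Centre of the filter's mouth at the collar's flat top, 118 mm above the table; axes as the board's. Black collar 124 mm across. Two grey ledges 7 mm thick, flush with its top, leave an opening 67 mm across, widened to 83 mm in two gaps of 50 degrees centred 90 degrees to either side of the open mark. Below the ledges the bore is 83 mm across, free to 24 mm below the mouth.
- open_mark (a point): White bar on the collar, 55 mm from the filter axis at 240 degrees (anticlockwise from the board's +x, seen from above), at collar-top height. With the cap's arrow here (within about 5 degrees) its lugs pass the gaps; stops allow hardly any turn anticlockwise from here.
- lock_mark (a point): Yellow bar on the collar, 55 mm from the filter axis at 180 degrees (towards the board's -x), at collar-top height; axes as the board's. It lies 60 degrees clockwise of the open mark, seen from above. Stops under the ledges end the cap's turn about 3 degrees past it.
- filter_cap: Loose blue cap, about 160 g, upright on the table. Origin: centre of its underside; z up, white arrow along +x. Plug 61 mm across, z 0 to 16 mm, foot chamfered; lugs 22 mm wide, 6.5 mm high at its foot on the +y and -y sides reach 37 mm from the axis. Flange 96 mm across, z 16 to 24 mm, rests on the collar (origin then 16 mm below the mouth), turns freely on it.
- cap_pointer (a point): Tip of the cap's white arrow: x = 46 mm, z = 24 mm in the cap's frame.
- cap_grip (a point): Point to grasp on the cap's wing handle: on the cap's axis, 49 mm above its underside; axes as the cap's. The handle is 16 mm thick (x), 74 mm long (y), stands from z 24 to 58 mm above the underside, over the lugs: grasp across its 16 mm. With the TCP here the fingertips stay 6 mm above the flange.
- valve_axis (a point): Point on the valve lever's vertical turning axis, at the lever's mid height, 95 mm above the table; axes as the board's.
- valve_lever (a joint): Angle of the valve lever (rad): 0 = shut, lever pointing to the board's -x, across the pipe; 1.571 = open, against its stop, lever pointing to the board's -y, along the pipe away from the filter. It grows anticlockwise seen from above; stiff (0.18 N m, about 2 N at the tip) and stays where it is left.
- lever_tip (a point): On the lever's centre line, 90 mm from the valve axis, 10 mm short of its end; its x axis points to the valve axis. The green sleeve is 17 mm wide, 11 mm thick, runs 30 to 100 mm from the axis and lies 95 mm above the table at mid thickness.
- tamper: Bystander: wooden compost press with a turned knob, 85 x 150 x 67 mm; origin under its centre.
- pot_a: Bystander: clay pot, 70 mm across, 67 mm high, the nearer of two on the left, beyond the cap; origin under its centre.
Mind the look-alikes: they are no part of the job. There is more than one size of the filter_cap; the one meant has the size given above.

How it is judged:
By the outcome, as a careful person would: the job done as asked, in the order asked, and still so for the second after the job is handed in, with the robot touching nothing.
It also fails if it takes over 58 s, if anything falls off the work surface, if the arm or the gripper's body presses on something with over 40 N, if the wrist force passes 120 N, or if a joint passes its speed limit or range.

ROBOT

A 6-joint arm with a two-finger parallel gripper is mounted at the origin on a cart in front of the work surface, level with it; the furniture and walls round the work are solid. World frame = base frame: x ahead of the robot, y to its left, z up, the work surface at z = 0. Lengths are in m, angles in rad, forces in N, time in s.
With the tool pointing down it reaches from about 0.4 to 0.925 m from the base axis. Payload 3.4 kg.
Tool frame: the origin (TCP) lies between the finger pads, 19 mm behind the fingertips; this is the grasp point; z points along the fingers, y is the line along which they close (so a half turn about z gives the same grasp; the last joint's range is limited). The gripper opens to 85 mm and grips with 20 to 120 N. Pads are 22 mm wide; open, the fingers measure 114 mm over their backs; the gripper's body (76 mm by 85 mm) begins 54 mm behind the grasp point. The pads swing forward as they close: fully open they stand 13 mm farther back than shut.
Start: joints at [1.133, 0.307, 1.506, -0, 1.328, -0.073], TCP at [0.205, 0.537, 0.25] pointing down, gripper open.
Joint ranges: [-3.12, 3.12], [-1.05, 2.28], [0.14, 2.33], [-1.42, 4.57], [0.1, 2.73], [-2.68, 2.68]. Speed limits (rad/s): [2.57, 2.57, 3.14, 3.14, 3.14, 3.14].

INTERFACE

Orientations are given as a unit quaternion [w, x, y, z].
In Python, from plant import * gives the robot as it stands.
- The arm moves only by the tool move_arm, never from a script. Its argument "commands" is a list that holds one entry, the list of rows, each a list of 7 numbers: the shift along the tool's x, y, z normalised to -1 to 1, where 1 is 0.02 m, then the turn, a rotation vector about the tool's x, y, z normalised to -1 to 1, where 1 is 0.15 rad, then the closure, from 0 (fully open) to 1 (shut). A call has 1 to 5 rows; each row shifts and turns the commanded pose from where the row before left it, along the tool's axes as they then stand; what a row does not reach is not made up. A row lasts 1/10 s, in which the tool goes at most 50 mm and 8.59 degrees, less where a joint would pass 70% of its speed; a pose out of reach is approached as far as the arm can. A call with a number of a shift or a turn outside -1 to 1 is refused whole. A call with a gripper value outside its range is refused whole. The fingers move at their own pace and stop on an object; the grip force is fixed at half the most. Time passes only in rows, so rows that do not move let the fingers close. It gives the time, the measured TCP pose, the force, the opening and the grip force at its end, in the units of the state.
- get_state(): the state, without advancing time (a new reading comes with each control period).
- grab_frame(name): name is "scene" or "side" or "wrist"; returns a dict with "frame" (384x512x3 uint8, red, green, blue), "range_z" (384x512 float32, m along the optical axis (not along the pixel's ray), 0 where there is no reading), "fx", "fy", "cx", "cy" (pixels), "distortion" ([k1, k2, p1, p2, k3] as OpenCV has them; the pictures are not rectified), "rvec" (rotation vector, rad) and "tvec" (3), from world to camera coordinates, as OpenCV has them. Camera axes: x right, y down, z forward; pixel columns grow to the right and rows downward; lengths in m; the calibration is good to about 2 mm. A picture is of the moment at which its call begins.
- sign_off(): hands the job in; it is judged then, once.
The state is a dict: "time": time; "joint_pos": joint angles; "joint_vel": joint speeds; "joint_efforts": joint torques, N m; "eef_pos": TCP position; "orientation": TCP orientation; "contact_force": force on the tool from outside, world axes, zero at the start; "ft_torque": the same for the moment, N m; "finger_gap": opening from 0.0 (shut) to 1.0 (fully open); "grip_force": force on a finger pad.
Only numpy, scipy, OpenCV 4.12 (cv2) and the standard library are available. Lean on these libraries where they do the work, as an engineer would, in place of code of your own. Each camera call takes 0.05 s, during which the arm holds its last target. There are 200 camera calls.

## Working session

There is one attempt and no reset: what is moved stays moved. The work goes in short steps, Python scripts to look and compute and a tool call to move; the robot and the scene stay as the last step left them, time stands still between calls to the robot, and variables do not carry over. Pictures are saved under pics/ and viewed, at most 14 in all, crops included, and the job is handed in when it is done.

Besides the shell and the picture viewer there is one more tool, called after ">>>" as name(argument=value, ...), one argument or row to a line, values as JSON. move_arm: Moves the arm, as the interface text tells. Scaled input: -1 to 1 covers 0.02 m each way for a shift and 0.15 rad each way for a turn. Its arguments: {"type":"object","properties":{"commands":{"type":"array"}},"required":["commands"]}

```bash
ls; mkdir -p pics
cat > h.py <<'E'
from plant import *
import numpy as np, cv2, pickle
def grab(n,tag):
    f=grab_frame(n); pickle.dump(f,open(f'pics/{tag}.pkl','wb')); cv2.imwrite(f'pics/{tag}.png',f['frame'][:,:,::-1]); return f
def load(tag): return pickle.load(open(f'pics/{tag}.pkl','rb'))
def K(f): return np.array([[f['fx'],0,f['cx']],[0,f['fy'],f['cy']],[0,0,1.]]),np.array(f['distortion'],float)
def ray(f,u,v):
    k,d=K(f); p=cv2.undistortPoints(np.array([[[u,v]]],float),k,d)[0,0]
    R=cv2.Rodrigues(np.array(f['rvec'],float))[0]; t=np.array(f['tvec'],float).ravel()
    return -R.T@t, R.T@np.array([p[0],p[1],1.])
def atz(f,u,v,z):
    c,d=ray(f,u,v); return c+d*(z-c[2])/d[2]
def dep(f,u,v,r=1):
    c,d=ray(f,u,v); u=int(round(u));v=int(round(v)); w=f['range_z'][v-r:v+r+1,u-r:u+r+1]; w=w[w>0]
    return c+d*np.median(w) if len(w) else None
def proj(f,P):
    k,d=K(f); return cv2.projectPoints(np.array(P,float).reshape(-1,1,3),np.array(f['rvec'],float),np.array(f['tvec'],float),k,d)[0][:,0]
def cloud(f):
    k,d=K(f); h,w=f['range_z'].shape; vv,uu=np.mgrid[:h,:w]
    p=cv2.undistortPoints(np.stack([uu,vv],-1).reshape(-1,1,2).astype(float),k,d)[:,0]
    z=f['range_z'].reshape(-1,1); R=cv2.Rodrigues(np.array(f['rvec'],float))[0]
    X=(np.hstack([p,np.ones((len(p),1))])*z-np.array(f['tvec'],float).ravel())@R
    X[z[:,0]<=0]=np.nan; return X.reshape(h,w,3)
E
python3 - <<'E'
from h import *
a=grab('scene','scene0');b=grab('side','side0');grab('wrist','wrist0')
for f in (a,b): print(ray(f,256,192))
m=np.vstack([a['frame'],b['frame']])[:,:,::-1]
cv2.imwrite('pics/both.png',np.hstack([a['frame'],b['frame']])[:,:,::-1][:, :]) 
cv2.imwrite('pics/s0.png',cv2.resize(a['frame'][:,:,::-1],(800,600)))
cv2.imwrite('pics/d0.png',cv2.resize(b['frame'][:,:,::-1],(800,600)))
print(get_state())
E
```

```text
pics
(array([ 0.07673928, -0.79126649,  0.55851039]), array([ 0.4087549 ,  0.81552517, -0.40972855]))
(array([ 0.33671718, -0.59625471,  0.67207158]), array([ 0.20958999,  0.76705517, -0.60643187]))
{'time': 0.15, 'joint_pos': array([ 1.13248119e+00,  3.07427718e-01,  1.50735883e+00,  2.71096987e-05,
        1.32839814e+00, -7.35000672e-02]), 'joint_vel': array([-0.00039969, -0.00497649, -0.00247545, -0.00048968, -0.00038684,
       -0.00076951]), 'joint_efforts': array([ 5.70999091e-04, -4.57972813e+01, -2.52222562e+01, -1.30809954e-04,
        8.43950605e-03, -1.08636667e-05]), 'eef_pos': array([0.20495156, 0.53670733, 0.24928288]), 'orientation': array([-2.14217480e-04,  1.81400845e-01,  9.83408918e-01, -7.66761039e-04]), 'contact_force': array([ 0.60971216,  0.48562657, -0.34658371]), 'ft_torque': array([-0.0382312 , -0.01093888,  0.01371469]), 'grip_force': 0.0, 'finger_gap': 0.9970440613812878}
```

View pics/s0.png

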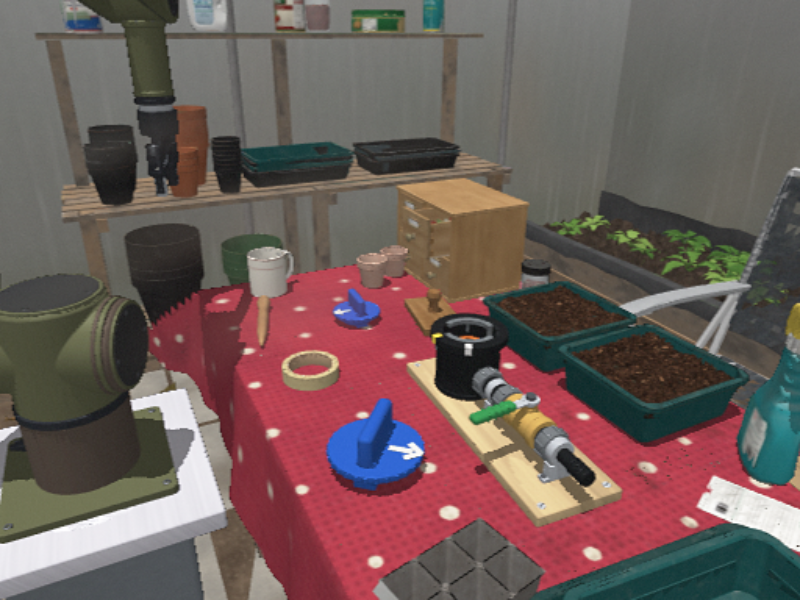

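View pics/d0.png

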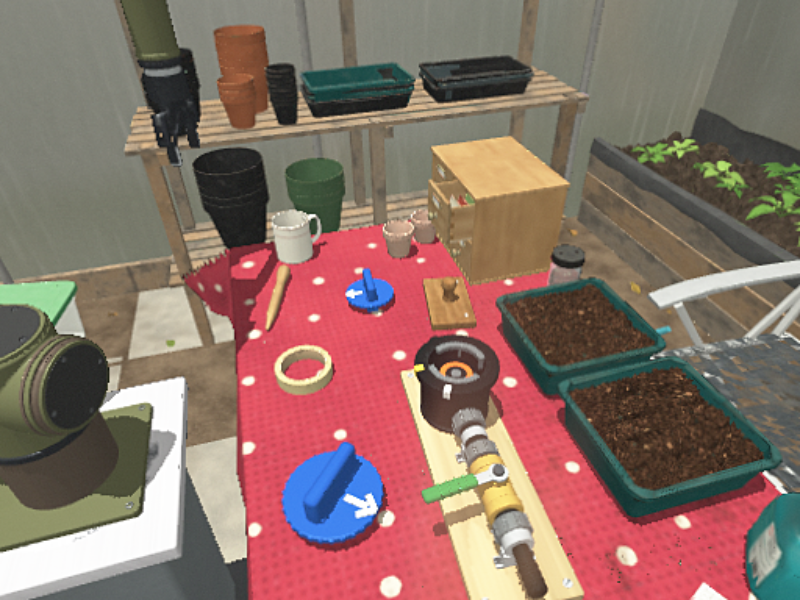

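The pictures show two blue caps: one at about (375,450) in the scene view and (333,495) in the side view, the other at (357,310) and (370,290), beside the tamper and pots. The filter stands at about (468,355) and (456,382), with its lever at (505,410) and (465,487). I'll measure from the depth images next.

Run:
```python
from h import *
for t in('scene0','side0'):
    f=load(t);X=cloud(f);hsv=cv2.cvtColor(f['frame'],cv2.COLOR_RGB2HSV)
    m=((hsv[...,0]>105)&(hsv[...,0]<125)&(hsv[...,1]>150)&(hsv[...,2]>60)).astype(np.uint8)
    n,l,s,c=cv2.connectedComponentsWithStats(m)
    for i in range(1,n):
        if s[i,4]<150: continue
        P=X[l==i]; P=P[~np.isnan(P[:,0])]
        fl=P[(P[:,2]>0.017)&(P[:,2]<0.029)]; hd=P[P[:,2]>0.034]; tp=P[P[:,2]>0.052]
        print(t,s[i],c[i].round(), 'zmax',np.percentile(P[:,2],[50,98]).round(4))
        if len(fl)>10: 
            (cx,cy),(w,h),a=cv2.minAreaRect(fl[:,:2].astype(np.float32)); print(' flange circ',cv2.minEnclosingCircle(fl[:,:2].astype(np.float32)),np.median(fl[:,2]))
        for q in (hd,tp):
            if len(q)>10: print(' handle',cv2.minAreaRect(q[:,:2].astype(np.float32)),q.mean(0))
    g=((hsv[...,0]>50)&(hsv[...,0]<75)&(hsv[...,1]>120)&(hsv[...,2]>80)).astype(np.uint8)
    n,l,s,c=cv2.connectedComponentsWithStats(g)
    for i in range(1,n):
        if s[i,4]<100: continue
        P=X[l==i];P=P[~np.isnan(P[:,0])]; P=P[(P[:,2]>.08)&(P[:,2]<.11)]
        if len(P)>30: print('green',s[i],c[i],cv2.minAreaRect(P[:,:2].astype(np.float32)),np.median(P[:,2]))
f=load('scene0');g=load('side0')
A=cv2.resize(f['frame'][180:270,250:400],(800,480),interpolation=cv2.INTER_CUBIC)
cv2.imwrite('pics/cA.png',A[:,:,::-1])
a=cv2.resize(g['frame'][150:290,190:350],(680,595),interpolation=cv2.INTER_CUBIC)
cv2.imwrite('pics/cB.png',a[:,:,::-1])
```

```text
scene0 [ 209  255   62   59 2085] [239. 287.] zmax [0.0338 0.0808]
 flange circ ((0.3451976776123047, -0.17917871475219727), 0.06353387236595154) 0.026984062332705283
 handle ((0.3532639145851135, -0.16798464953899384), (0.12095807492733002, 0.1259755790233612), 54.97698211669922) [ 0.34816044 -0.17864073  0.05545392]
 handle ((0.35398244857788086, -0.16813503205776215), (0.09864930808544159, 0.020546726882457733), 47.91366195678711) [ 0.34743575 -0.17901218  0.07256047]
green [301 257  29  14 213] [315.01877934 263.39906103] ((0.48753878474235535, -0.24277615547180176), (0.06601625680923462, 0.019063537940382957), 5.4783196449279785) 0.10016072774542048
side0 [222 172  30  28 446] [237. 187.] zmax [0.0256 0.0598]
 flange circ ((0.509158730506897, 0.268864244222641), 0.04773823544383049) 0.025078472600183862
 handle ((0.5090784430503845, 0.26843690872192383), (0.06962712854146957, 0.0160975381731987), 85.7903823852539) [0.50688393 0.25762129 0.05302882]
 handle ((0.5090445280075073, 0.26855555176734924), (0.06936076283454895, 0.015554158948361874), 87.18289947509766) [0.50767875 0.26466745 0.05791749]
side0 [ 181  283   64   65 2762] [211. 317.] zmax [0.0344 0.081 ]
 flange circ ((0.3478110432624817, -0.18239527940750122), 0.062546007335186) 0.02817786497150174
 handle ((0.3550124168395996, -0.1671135127544403), (0.12226423621177673, 0.12852692604064941), 53.7264289855957) [ 0.35172255 -0.1768916   0.05285488]
 handle ((0.3560856878757477, -0.16498231887817383), (0.09990601986646652, 0.021954433992505074), 47.9558219909668) [ 0.35408437 -0.1722874   0.07322667]
```

View pics/cB.png

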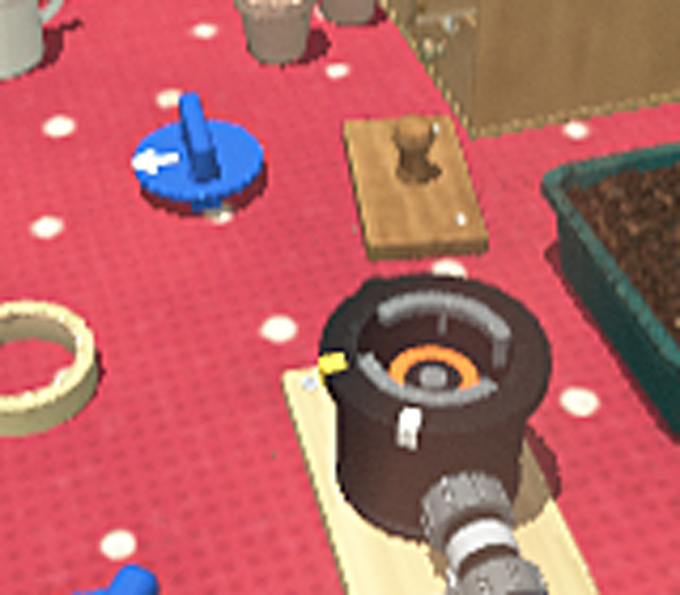

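View pics/cA.png

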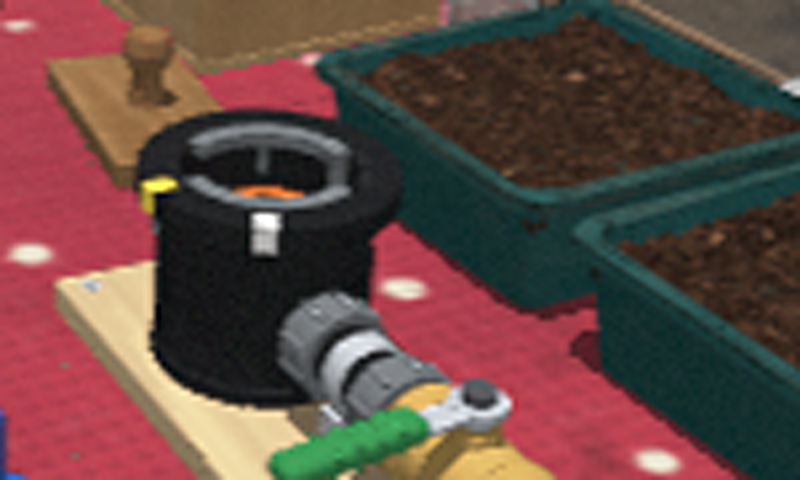

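The crops show the 96 mm cap beside the tamper with its arrow tip at crop pixel (133,162), pointing towards −x. The yellow mark is at (332,362), the white mark at (409,427), and the lever points to the board's −x. Next I'll fit the filter, board and lever.

Run:
```python
from h import *
from scipy.optimize import least_squares
def circ(P,r=None):
    s=least_squares(lambda p:np.hypot(P[:,0]-p[0],P[:,1]-p[1])-(p[2] if r is None else r),[*P[:,:2].mean(0),.06],loss='soft_l1',f_scale=.002); return s.x
for t in('scene0','side0'):
    f=load(t);X=cloud(f);hsv=cv2.cvtColor(f['frame'],cv2.COLOR_RGB2HSV);H,S,V=cv2.split(hsv)
    x,y,z=X[...,0],X[...,1],X[...,2]
    roi=(x>.45)&(x<.75)&(y>-.15)&(y<.2)
    top=roi&(z>.112)&(z<.126)
    P=X[top]; print(t,'top n',len(P),'z',np.median(P[:,2]),'enc',cv2.minEnclosingCircle(P[:,:2].astype(np.float32)))
    side=roi&(z>.045)&(z<.105)&(V<70); print(' bodyfit',circ(X[side]))
    ye=roi&(H>22)&(H<34)&(S>180)&(V>150)&(z>.10)
    wh=roi&(S<60)&(V>170)&(z>.10)
    for n,m in(('ye',ye),('wh',wh)):
        v,u=np.nonzero(m)
        if len(u): print(' ',n,len(u),u.mean(),v.mean(),atz(f,u.mean(),v.mean(),.118).round(4))
    P=X[(z>.112)&(z<.126)&roi]
    # board edge: wood colour z~.018
    wd=(x>.4)&(x<.8)&(y>-.5)&(y<.2)&(z>.013)&(z<.024)&(H>10)&(H<30)&(S>40)&(V>130)
    Q=X[wd]; print(' board',len(Q),cv2.minAreaRect(Q[:,:2].astype(np.float32)))
    gr=((H>45)&(H<80)&(S>120)&(V>70)&(x>.4)&(x<.6)&(y>-.33)&(y<-.15)&(z>.06)&(z<.13)); Q=X[gr]
    if len(Q)>20: print(' lever',len(Q),cv2.minAreaRect(Q[:,:2].astype(np.float32)),np.percentile(Q[:,2],[5,50,95]))
    print(' arrow tip',atz(f,*((221.3,188.1) if t=='side0' else (213.5,199)),.024))
print('collar top edges px (scene) check',)
```

```text
scene0 top n 758 z 0.11818799165174207 enc ((0.5639292597770691, -0.06387899816036224), 0.06385286152362823)
 bodyfit [ 0.62939899 -0.03407757  0.11485561]
  wh 22 299.3636363636364 222.5909090909091 [ 0.5301 -0.1139  0.118 ]
 board 2582 ((0.5706234574317932, -0.07785975933074951), (0.5804526209831238, 0.15963955223560333), 81.56755828857422)
 lever 210 ((0.5043123960494995, -0.2337905615568161), (0.10109648108482361, 0.04047199338674545), 31.29248046875) [0.09454926 0.10015079 0.10212047]
 arrow tip [0.46345162 0.28200555 0.024     ]
side0 top n 1236 z 0.11795362318085562 enc ((0.5653385519981384, -0.06369917094707489), 0.06348302215337753)
 bodyfit [ 0.63803107 -0.07095026  0.10169351]
  ye 3 265.3333333333333 236.66666666666666 [ 0.5024 -0.0606  0.118 ]
  wh 128 288.7265625 236.5859375 [ 0.5526 -0.0757  0.118 ]
 board 5199 ((0.5719150304794312, -0.07231447100639343), (0.5720546245574951, 0.1602291613817215), 81.68260955810547)
 arrow tip [0.46265173 0.27536546 0.024     ]
collar top edges px (scene) check
```

Run:
```python
from h import *
from scipy.optimize import least_squares
a=load('scene0');b=load('side0')
obs=[(a,(280,214.9),(-.055,.1,.118)),(b,(268.1,235.2),(-.055,.1,.118)),
(a,(299.7,220.9),(-.0275,.1-.0476,.118)),(b,(286.2,248.5),(-.0275,.1-.0476,.118)),
(a,(260.7,233),(-.065,.2,.018)),(b,(257,237.5),(-.065,.2,.018)),
(a,(345.6,334),(-.065,-.2,.018)),(a,(396.8,313),(.065,-.2,.018))]
for f,p,q in obs: print(p,q,atz(f,*p,q[2]).round(4))
def tf(p,q): c,s=np.cos(p[2]),np.sin(p[2]); return np.array([p[0]+c*q[0]-s*q[1],p[1]+s*q[0]+c*q[1],q[2]])
def res(p):
    r=[(tf(p,q)-atz(f,*u,q[2]))[:2] for f,u,q in obs]; r+=[2*(tf(p,(0,.1,.118))[:2]-[.5646,-.0638])]
    return np.ravel(r)
s=least_squares(res,[.57,-.16,0.1],loss='soft_l1',f_scale=.003); print(s.x,np.degrees(s.x[2])); print((res(s.x).reshape(-1,2)*1e3).round(1))
for q in ((0,.1,.118),(0,-.075,.095),(-.09,-.075,.095),(-.055,.1,.118)): print(q,tf(s.x,q))
```

```text
(280, 214.9) (-0.055, 0.1, 0.118) [ 0.5085 -0.0606  0.118 ]
(268.1, 235.2) (-0.055, 0.1, 0.118) [ 0.5098 -0.058   0.118 ]
(299.7, 220.9) (-0.0275, 0.0524, 0.118) [ 0.5352 -0.1072  0.118 ]
(286.2, 248.5) (-0.0275, 0.0524, 0.118) [ 0.5347 -0.1082  0.118 ]
(260.7, 233) (-0.065, 0.2, 0.018) [0.5063 0.0351 0.018 ]
(257, 237.5) (-0.065, 0.2, 0.018) [0.5103 0.0395 0.018 ]
(345.6, 334) (-0.065, -0.2, 0.018) [ 0.4796 -0.3647  0.018 ]
(396.8, 313) (0.065, -0.2, 0.018) [ 0.6076 -0.3637  0.018 ]
[ 0.55793294 -0.16354325 -0.06900887] -3.9539169906504124
[[ 1.5  0.6]
 [ 0.2 -2. ]
 [-1.1 -2.2]
 [-0.6 -1.2]
 [ 0.5  5.3]
 [-3.4  0.9]
 [-0.3  6.1]
 [ 1.4 -3.8]
 [ 0.5  0. ]]
(0, 0.1, 0.118) [ 0.56482835 -0.06378127  0.118     ]
(0, -0.075, 0.095) [ 0.55276138 -0.23836474  0.095     ]
(-0.09, -0.075, 0.095) [ 0.4629756  -0.23215887  0.095     ]
(-0.055, 0.1, 0.118) [ 0.50995926 -0.05998879  0.118     ]
```

>>> move_arm(
  commands=[
    [[-1,-0.37,0,0,0,0,0],[-1,-0.37,0,0,0,0,0],[-1,-0.37,0,0,0,0,0],[-1,-0.37,0,0,0,0,0],[-1,-0.37,0,0,0,0,0]],
  ],
)

```text
time: 0.65
eef_pos: [0.2857, 0.4661, 0.2497]
orientation: [-0.0, 0.181, 0.983, -0.0]
contact_force: [-0.3, 0.4, 0.2]
finger_gap: 0.997
grip_force: 0.0
```

>>> move_arm(
  commands=[
    [[-1,-0.37,0,0,0,0,0],[-1,-0.37,0,0,0,0,0],[-1,-0.37,0,0,0,0,0],[-1,-0.37,0,0,0,0,0],[-1,-0.37,0,0,0,0,0]],
  ],
)

```text
time: 1.15
eef_pos: [0.366, 0.3959, 0.2497]
orientation: [-0.0, 0.181, 0.983, -0.0]
contact_force: [0.6, 0.2, -0.5]
finger_gap: 0.997
grip_force: 0.0
```

>>> move_arm(
  commands=[
    [[0,0,0,0,0,1,0],[0,0,0,0,0,1,0],[0,0,0,0,0,1,0],[0,0,0,0,0,1,0],[0,0,0,0,0,1,0]],
  ],
)

```text
time: 1.65
eef_pos: [0.3654, 0.3964, 0.2497]
orientation: [-0.0, 0.532, 0.847, -0.0]
contact_force: [0.6, 0.2, -0.2]
finger_gap: 0.998
grip_force: 0.0
```

>>> move_arm(
  commands=[
    [[0,0,0,0,0,1,0],[0,0,0,0,0,1,0],[0,0,0,0,0,1,0],[0,0,0,0,0,0.6,0],[0,0,0,0,0,0,0]],
  ],
)

```text
time: 2.15
eef_pos: [0.3654, 0.3965, 0.2497]
orientation: [0.0, 0.736, 0.677, -0.0]
contact_force: [0.3, 0.3, 0.0]
finger_gap: 0.999
grip_force: 0.0
```

```bash
cat >> h.py <<'E'
from scipy.spatial.transform import Rotation as Ro
def pose(s=None):
    s=s or get_state(); q=s['orientation']; R=Ro.from_quat([q[1],q[2],q[3],q[0]]).as_matrix(); return s['eef_pos'],R
def go(target,yawy=None):
    """shift in tool units (1=20mm) and turn about tool z (1=.15rad) to reach target with tool y at yawy deg (mod 180)"""
    p,R=pose(); d=R.T@(np.array(target)-p)/.02; ya=np.degrees(np.arctan2(R[1,1],R[0,1]))
    o='TCP %s tool-y %.2f deg tilt %.2f shift units %s'%(p.round(4),ya,np.degrees(np.arccos(-R[2,2])),d.round(2))
    if yawy is not None: t=(yawy-ya+90)%180-90; o+=' turn units %.2f'%(-np.radians(t)/.15)
    print(o)
E
python3 - <<'E'
from h import *
f=grab('wrist','w1'); p,R=pose(); c,d=ray(f,f['cx'],f['cy']); print('cam in tool',R.T@(c-p),R.T@d); go([.509,.2687,.2],-5); print(get_state()['joint_pos'],get_state()['time'])
cv2.imwrite('pics/w1v.png',cv2.resize(f['frame'][:,:,::-1],(800,600)))
E
```

```text
cam in tool [ 0.06811781  0.00139556 -0.12302059] [-2.68603563e-01 -4.23176779e-04  9.63250719e-01]
TCP [0.3654 0.3965 0.2497] tool-y -4.70 deg tilt 0.04 shift units [-5.78  7.68  2.49] turn units 0.04
[ 7.47840725e-01  2.57640268e-01  1.57989189e+00 -3.02576669e-05
  1.30472560e+00  8.29795307e-01] 2.2
```

View pics/w1v.png

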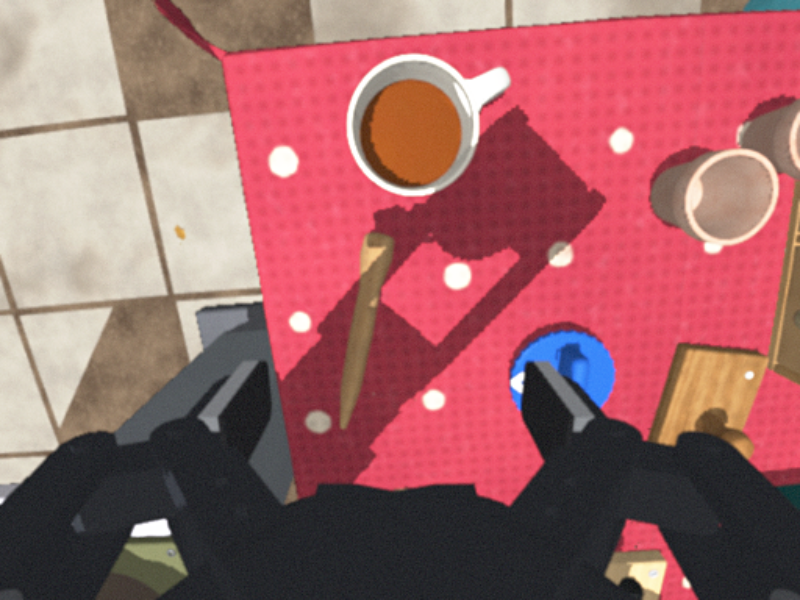

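The wrist view shows the blue cap at (563,372), its arrow pointing left and its handle close to the tool's x axis. The tamper is at (710,400) and the nearer pot at (735,195), both clear of it.

>>> move_arm(
  commands=[
    [[-0.72,0.96,0.3,0,0,0,0],[-0.72,0.96,0.3,0,0,0,0],[-0.72,0.96,0.3,0,0,0,0],[-0.72,0.96,0.3,0,0,0,0],[-0.72,0.96,0.3,0,0,0,0]],
  ],
)

```text
time: 2.7
eef_pos: [0.4558, 0.3162, 0.2197]
orientation: [-0.0, 0.735, 0.678, -0.0]
contact_force: [-0.4, 1.0, -0.7]
finger_gap: 1.0
grip_force: 0.0
```

>>> move_arm(
  commands=[
    [[-0.72,0.96,0.3,0,0,0,0],[-0.72,0.96,0.3,0,0,0,0],[-0.72,0.96,0.3,0,0,0,0],[0,0,0,0,0,0,0],[0,0,0,0,0,0,0]],
  ],
)

```text
time: 3.2
eef_pos: [0.5089, 0.2687, 0.2016]
orientation: [-0.0, 0.736, 0.677, -0.0]
contact_force: [-1.4, -0.5, 0.4]
finger_gap: 0.999
grip_force: 0.0
```

Run:
```python
from h import *
f=grab('wrist','w2'); go([.509,.2687,.049],-5)
X=cloud(f);hsv=cv2.cvtColor(f['frame'],cv2.COLOR_RGB2HSV);H,S,V=cv2.split(hsv)
x,y,z=X[...,0],X[...,1],X[...,2]
bl=(H>105)&(H<125)&(S>150)
roi=(np.hypot(x-.509,y-.2687)<.06)
top=X[bl&roi&(z>.054)]; print('handle',cv2.minAreaRect(top[:,:2].astype(np.float32)),np.median(top[:,2]))
fl=X[roi&(z>.018)&(z<.03)]; print('flange',cv2.minEnclosingCircle(fl[:,:2].astype(np.float32)),np.median(fl[:,2]))
w=X[roi&(S<70)&(V>150)&(z>.018)&(z<.032)]; print('arrow',len(w),w[:,:2].mean(0),cv2.minAreaRect(w[:,:2].astype(np.float32)))
cv2.imwrite('pics/w2v.png',cv2.resize(f['frame'][:,:,::-1],(800,600)))
```

```text
TCP [0.5085 0.2691 0.2019] tool-y -4.78 deg tilt 0.06 shift units [-0.02  0.03  7.64] turn units 0.03
handle ((0.5101585388183594, 0.27206191420555115), (0.07125364989042282, 0.014538743533194065), 85.50081634521484) 0.05649517792848621
flange ((0.5099626183509827, 0.270999014377594), 0.04901325702667236) 0.023212477226093136
arrow 367 [0.47728745 0.27437192] ((0.4790029227733612, 0.27343034744262695), (0.025897549465298653, 0.029365407302975655), 46.85975646972656)
```

View pics/w2v.png

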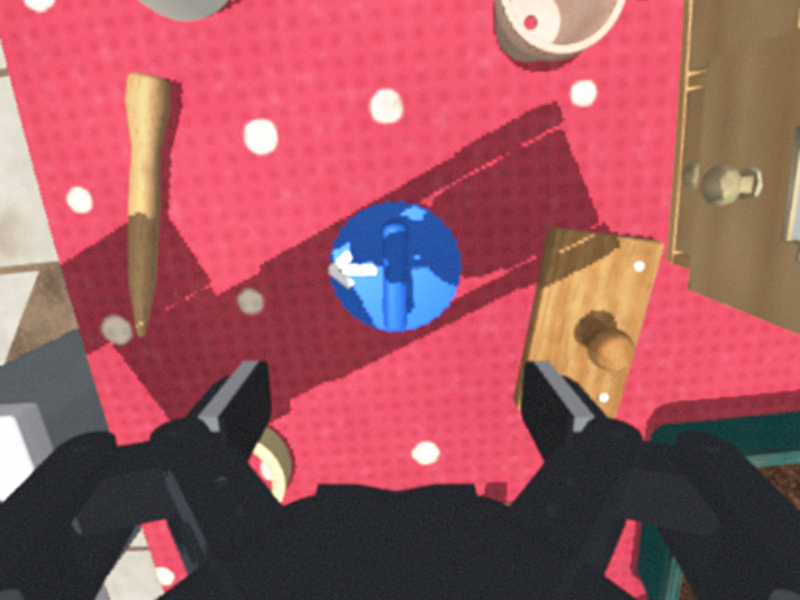

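The cap is centred at (394,267) between the fingers, handle in line with tool x and arrow pointing left at (335,270). The tamper and pot stay clear, so I can go down.

>>> move_arm(
  commands=[
    [[0.04,0.04,0.95,0,0,0,0],[0.04,0.03,0.95,0,0,0,0],[0,0,0.95,0,0,0,0],[0,0,0.95,0,0,0,0],[0,0,0.95,0,0,0,0]],
  ],
)

```text
time: 3.75
eef_pos: [0.5097, 0.2716, 0.1068]
orientation: [-0.0, 0.735, 0.678, 0.0]
contact_force: [0.4, -0.3, 0.7]
finger_gap: 0.997
grip_force: 0.0
```

>>> move_arm(
  commands=[
    [[0,0,0.95,0,0,0,0],[0,0,0.95,0,0,0,0],[0,0,0.95,0,0,0,0],[0,0,0,0,0,0,0],[0,0,0,0,0,0,0.3]],
  ],
)

```text
time: 4.25
eef_pos: [0.5099, 0.2711, 0.0503]
orientation: [-0.0, 0.736, 0.677, -0.0]
contact_force: [0.2, 0.3, 0.0]
finger_gap: 0.857
grip_force: 0.0
```

>>> move_arm(
  commands=[
    [[0,0,0,0,0,0,1],[0,0,0,0,0,0,1],[0,0,0,0,0,0,1],[0,0,0,0,0,0,1],[0,0,0,0,0,0,1]],
  ],
)

```text
time: 4.75
eef_pos: [0.5107, 0.2706, 0.0507]
orientation: [0.0, 0.736, 0.677, 0.0]
contact_force: [-2.3, 0.6, 5.9]
finger_gap: 0.176
grip_force: 59.5
```

>>> move_arm(
  commands=[
    [[0,0,0,0,0,0,1],[0,0,0,0,0,0,1],[0,0,0,0,0,0,1]],
  ],
)

```text
time: 5.05
eef_pos: [0.5108, 0.2707, 0.0508]
orientation: [0.0, 0.736, 0.677, 0.0]
contact_force: [-0.9, 0.3, 7.0]
finger_gap: 0.175
grip_force: 59.6
```

>>> move_arm(
  commands=[
    [[0,0,-0.4,0,0,0,1],[0,0,-0.9,0,0,0,1],[0,0,-0.9,0,0,0,1],[0,0,-0.9,0,0,0,1],[0,0,-0.9,0,0,0,1]],
  ],
)

```text
time: 5.55
eef_pos: [0.5102, 0.2701, 0.1305]
orientation: [-0.0, 0.736, 0.677, -0.001]
contact_force: [-0.1, 0.7, -0.7]
finger_gap: 0.171
grip_force: 58.6
```

>>> move_arm(
  commands=[
    [[0,0,-0.9,0,0,0,1],[0,0,-0.9,0,0,0,1],[0,0,-0.9,0,0,0,1],[0,0,-0.9,0,0,0,1],[0,0,-0.9,0,0,0,1]],
  ],
)

```text
time: 6.05
eef_pos: [0.51, 0.2701, 0.2205]
orientation: [-0.0, 0.736, 0.677, -0.001]
contact_force: [0.4, -0.7, -2.0]
finger_gap: 0.176
grip_force: 58.6
```

>>> move_arm(
  commands=[
    [[-0.5,0.2,0,0,0,0,1],[-0.96,0.38,0,0,0,0,1],[-0.96,0.38,0,0,0,0,1],[-0.96,0.38,0,0,0,0,1],[-0.96,0.38,0,0,0,0,1]],
  ],
)

```text
time: 6.55
eef_pos: [0.5369, 0.1792, 0.2186]
orientation: [-0.0, 0.736, 0.677, -0.001]
contact_force: [0.3, -0.4, -1.5]
finger_gap: 0.175
grip_force: 58.8
```

>>> move_arm(
  commands=[
    [[-0.96,0.38,0,0,0,0,1],[-0.96,0.38,0,0,0,0,1],[-0.96,0.38,0,0,0,0,1],[-0.96,0.38,0,0,0,0,1],[-0.96,0.38,0,0,0,0,1]],
  ],
)

```text
time: 7.05
eef_pos: [0.5666, 0.0804, 0.2185]
orientation: [-0.001, 0.736, 0.677, -0.001]
contact_force: [1.1, -0.4, -1.6]
finger_gap: 0.174
grip_force: 58.8
```

>>> move_arm(
  commands=[
    [[-0.96,0.38,0,0,0,0,1],[-0.96,0.38,0,0,0,0,1],[-0.96,0.38,0,0,0,0,1],[-0.96,0.38,0,0,0,0,1],[-0.96,0.38,0,0,0,0,1]],
  ],
)

```text
time: 7.55
eef_pos: [0.5962, -0.0183, 0.2185]
orientation: [-0.001, 0.736, 0.677, -0.001]
contact_force: [0.3, 0.3, -2.0]
finger_gap: 0.178
grip_force: 58.8
```

>>> move_arm(
  commands=[
    [[-0.96,0.38,0,0,0,0,1],[-0.96,0.38,0,0,0,0,1],[-0.96,0.38,0,0,0,0,1],[-0.9,0.3,0,0,0,0,1],[-0.5,0.1,0,0,0,0,1]],
  ],
)

```text
time: 8.05
eef_pos: [0.6209, -0.1067, 0.2193]
orientation: [-0.0, 0.737, 0.676, -0.0]
contact_force: [0.1, 0.3, -2.2]
finger_gap: 0.173
grip_force: 58.8
```

>>> move_arm(
  commands=[
    [[0,0,0,0,0,-0.6,1],[0,0,0,0,0,-0.9,1],[0,0,0,0,0,-0.9,1],[0,0,0,0,0,-0.9,1],[0,0,0,0,0,-0.9,1]],
  ],
)

```text
time: 8.55
eef_pos: [0.6203, -0.1045, 0.2198]
orientation: [-0.0, 0.488, 0.873, 0.0]
contact_force: [-0.4, 0.5, -2.0]
finger_gap: 0.177
grip_force: 58.7
```

>>> move_arm(
  commands=[
    [[0,0,0,0,0,-0.9,1],[0,0,0,0,0,-0.9,1],[0,0,0,0,0,-0.9,1],[0,0,0,0,0,-0.2,1],[0,0,0,0,0,0,1]],
  ],
)

```text
time: 9.05
eef_pos: [0.6205, -0.1044, 0.2199]
orientation: [-0.0, 0.292, 0.957, 0.0]
contact_force: [0.2, 0.6, -1.1]
finger_gap: 0.177
grip_force: 58.7
```

Run:
```python
from h import *
f=grab('wrist','w3'); g=grab('side','s3'); go([.565,-.064,.151],56)
print(get_state()['joint_pos'].round(2),get_state()['finger_gap'])
cv2.imwrite('pics/w3v.png',cv2.resize(f['frame'][:,:,::-1],(800,600)))
X=cloud(f); z=X[...,2]; roi=np.hypot(X[...,0]-.565,X[...,1]+.064)<.075
T=X[roi&(z>.113)&(z<.122)]; print(len(T),np.median(T[:,2]),cv2.minEnclosingCircle(T[:,:2].astype(np.float32)))
```

```text
TCP [ 0.6205 -0.1045  0.2199] tool-y 56.09 deg tilt 0.01 shift units [3.43 0.13 3.45] turn units 0.01
[-0.23  0.4   1.43  0.    1.31 -1.21] 0.1708237537440916
10556 0.11715247940235665 ((0.5655996799468994, -0.06191481277346611), 0.06253093481063843)
```

View pics/w3v.png

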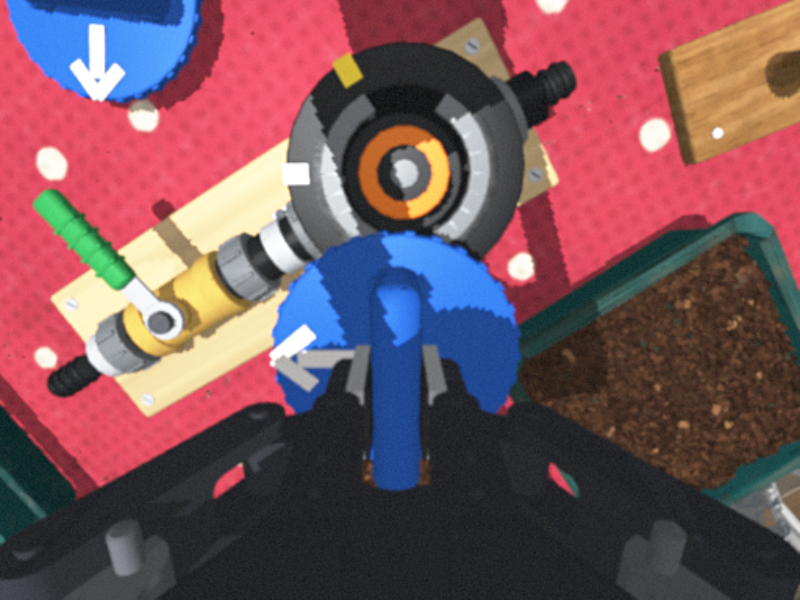

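The held cap is centred near (397,340), with its arrow to the left, tip at about (272,357). Beyond it are the filter mouth near (405,165), the white mark at (295,174) and the yellow mark at (347,70). I'll refine the filter centre, the mark angles and the cap's offset in the grip.

Run:
```python
from h import *
from scipy.optimize import least_squares
f=load('w3');X=cloud(f);z=X[...,2];k=.64
def circ(P,r0,fs=.001):
    return least_squares(lambda p:np.hypot(P[:,0]-p[0],P[:,1]-p[1])-p[2],[P[:,0].mean(),P[:,1].mean(),r0],loss='soft_l1',f_scale=fs).x
# rim points by angular bins
def rim(T,c,lo,q=99):
    a=np.degrees(np.arctan2(T[:,1]-c[1],T[:,0]-c[0]));r=np.hypot(T[:,0]-c[0],T[:,1]-c[1]);o=[]
    for b in range(-180,180,5):
        m=(a>=b)&(a<b+5)&(r>lo*.8)
        if m.sum()>5: rr=np.percentile(r[m],q); o.append([c[0]+rr*np.cos(np.radians(b+2.5)),c[1]+rr*np.sin(np.radians(b+2.5))])
    o=np.array(o); s=circ(o,lo); return s,len(o)
roi=np.hypot(X[...,0]-.565,X[...,1]+.063)<.07
T=X[roi&(z>.113)&(z<.122)]; s,n=rim(T,(.565,-.063),.06); print('collar',s,n)
for nm,(u,v) in dict(white=(295,174),yellow=(347,70)).items():
    p=atz(f,u*k,v*k,.118); d=p[:2]-s[:2]; print(nm,p.round(4),np.hypot(*d),np.degrees(np.arctan2(d[1],d[0]))%360)
p,R=pose(); hsv=cv2.cvtColor(f['frame'],cv2.COLOR_RGB2HSV)
C=X[(np.hypot(X[...,0]-p[0],X[...,1]-p[1])<.055)&(z>.18)&(z<.203)]
print('flange z',np.median(C[:,2])); zf=np.median(C[:,2])
sc,n=rim(C,p[:2],.048); print('cap',sc,n,'TCP',p)
tp=[atz(f,u*k,v*k,zf) for u,v in ((272,357),(354,359))]
d=tp[0][:2]-sc[:2]; print('arrow tip',tp[0],np.hypot(*d),np.degrees(np.arctan2(d[1],d[0]))%360); d=tp[0]-tp[1];print('arrow dir',np.degrees(np.arctan2(d[1],d[0]))%360)
tpz=X[(np.hypot(X[...,0]-p[0],X[...,1]-p[1])<.04)&(z>.222)&(z<.24)&(hsv[...,0]>100)&(hsv[...,0]<130)&(hsv[...,1]>150)];print('handle',cv2.minAreaRect(tpz[:,:2].astype(np.float32)),np.median(tpz[:,2]))
```

```text
collar [ 0.56614777 -0.06168708  0.06125632] 56
white [ 0.5356 -0.1086  0.118 ] 0.055980864537223125 236.87576991274642
yellow [ 0.5107 -0.058   0.118 ] 0.05560124214449476 176.22900477891662
flange z 0.19232006772103383
cap [ 0.62056134 -0.10398367  0.04766999] 52 TCP [ 0.62053686 -0.10446948  0.2199417 ]
arrow tip [ 0.59438976 -0.14366875  0.19232007] 0.0475379503814027 236.59588363796166
arrow dir 234.6519747499894
handle ((0.6206591725349426, -0.1019517034292221), (0.03939608857035637, 0.06803770363330841), 76.7316665649414) 0.2256082744355968
```

>>> move_arm(
  commands=[
    [[0.6,0.06,0,0,0,-0.08,1],[0.8,0.06,0,0,0,0,1],[0.8,0.06,0,0,0,0,1],[0.8,0.06,0,0,0,0,1],[0.44,0,0,0,0,0,1]],
  ],
)

```text
time: 9.65
eef_pos: [0.5638, -0.0615, 0.22]
orientation: [-0.001, 0.285, 0.959, 0.0]
contact_force: [0.7, -0.3, -2.1]
finger_gap: 0.177
grip_force: 58.7
```

>>> move_arm(
  commands=[
    [[0,0,0.6,0,0,0,1],[0,0,0.8,0,0,0,1],[0,0,0.6,0,0,0,1],[0,0,0,0,0,0,1],[0,0,0,0,0,0,1]],
  ],
)

```text
time: 10.15
eef_pos: [0.5658, -0.063, 0.1794]
orientation: [-0.0, 0.285, 0.959, -0.0]
contact_force: [0.6, 0.2, -2.6]
finger_gap: 0.177
grip_force: 58.6
```

Run:
```python
from h import *
g=grab('side','s4');f=grab('scene','c4'); go([.5661,-.0622,.1527],57); print(get_state()['contact_force'])
a=cv2.resize(g['frame'][150:290,215:365],(430,400),interpolation=cv2.INTER_CUBIC);b=cv2.resize(f['frame'][150:270,230:360],(433,400),interpolation=cv2.INTER_CUBIC)
cv2.imwrite('pics/v4.png',np.hstack([a,b])[:,:800,::-1])
```

```text
TCP [ 0.5665 -0.063   0.1803] tool-y 56.89 deg tilt 0.06 shift units [0.04 0.03 1.38] turn units -0.01
[ 0.39399941  0.44740384 -2.08748917]
```

View pics/v4.png

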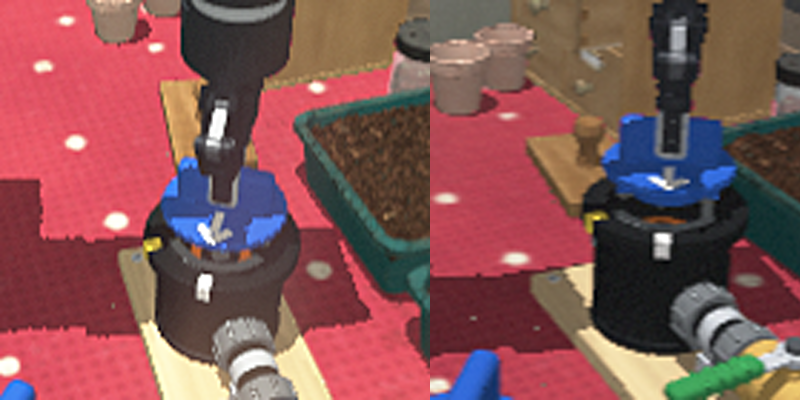

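The two views show the cap hanging just above the collar, its arrow towards the white mark in both. Now I'll lower it in small steps and watch the force.

>>> move_arm(
  commands=[
    [[0.04,0.03,0.25,0,0,0,1],[0,0,0.25,0,0,0,1],[0,0,0.25,0,0,0,1],[0,0,0,0,0,0,1],[0,0,0,0,0,0,1]],
  ],
)

```text
time: 10.75
eef_pos: [0.5652, -0.0618, 0.1647]
orientation: [-0.0, 0.285, 0.959, -0.0]
contact_force: [0.5, -0.7, -1.6]
finger_gap: 0.176
grip_force: 58.7
```

>>> move_arm(
  commands=[
    [[0,0,0.2,0,0,0,1],[0,0,0.2,0,0,0,1],[0,0,0.15,0,0,0,1],[0,0,0,0,0,0,1],[0,0,0,0,0,0,1]],
  ],
)

```text
time: 11.25
eef_pos: [0.5653, -0.0618, 0.1539]
orientation: [-0.0, 0.285, 0.959, -0.0]
contact_force: [0.6, -0.8, -0.8]
finger_gap: 0.175
grip_force: 58.7
```

>>> move_arm(
  commands=[
    [[0,0,0.06,0,0,0,1],[0,0,0.05,0,0,0,1],[0,0,0,0,0,0,1]],
  ],
)

```text
time: 11.55
eef_pos: [0.5656, -0.062, 0.1527]
orientation: [0.001, 0.285, 0.959, 0.0]
contact_force: [-1.6, -0.0, 4.7]
finger_gap: 0.172
grip_force: 59.3
```

The cap is seated: height as expected, with light contact force. Next is the clockwise turn.

>>> move_arm(
  commands=[
    [[0,0,0,0,0,0.4,1],[0,0,0,0,0,0.7,1],[0,0,0,0,0,0.7,1],[0,0,0,0,0,0.7,1],[0,0,0,0,0,0.7,1]],
  ],
)

```text
time: 12.05
eef_pos: [0.5663, -0.062, 0.1528]
orientation: [0.001, 0.506, 0.862, 0.0]
contact_force: [-0.1, -0.4, 2.9]
finger_gap: 0.176
grip_force: 59.4
```

>>> move_arm(
  commands=[
    [[0,0,0,0,0,0.7,1],[0,0,0,0,0,0.7,1],[0,0,0,0,0,0.7,1],[0,0,0,0,0,0.7,1],[0,0,0,0,0,0.7,1]],
  ],
)

```text
time: 12.55
eef_pos: [0.5663, -0.0619, 0.1528]
orientation: [0.001, 0.713, 0.701, 0.001]
contact_force: [0.6, 0.4, 2.6]
finger_gap: 0.175
grip_force: 59.3
```

>>> move_arm(
  commands=[
    [[0,0,0,0,0,0.36,1],[0,0,0,0,0,0,1],[0,0,0,0,0,0,1]],
  ],
)

```text
time: 12.85
eef_pos: [0.5664, -0.062, 0.1528]
orientation: [0.001, 0.73, 0.684, 0.001]
contact_force: [0.5, 0.6, 6.3]
finger_gap: 0.173
grip_force: 59.7
```

Run:
```python
from h import *
f=grab('wrist','w5'); go([.5661,-.0622,.1527],-3.8); s=get_state(); print(s['contact_force'],s['ft_torque'],s['joint_pos'].round(2))
cv2.imwrite('pics/v5.png',cv2.resize(f['frame'][:,:,::-1],(800,600)))
```

```text
TCP [ 0.5663 -0.062   0.1527] tool-y -3.73 deg tilt 0.14 shift units [-0.01 -0.01  0.  ] turn units 0.01
[1.05894879 0.73009321 5.36912822] [ 0.04799414  0.02788373 -0.18113013] [-0.18  0.39  1.65  0.    1.1  -0.12]
```

View pics/v5.png

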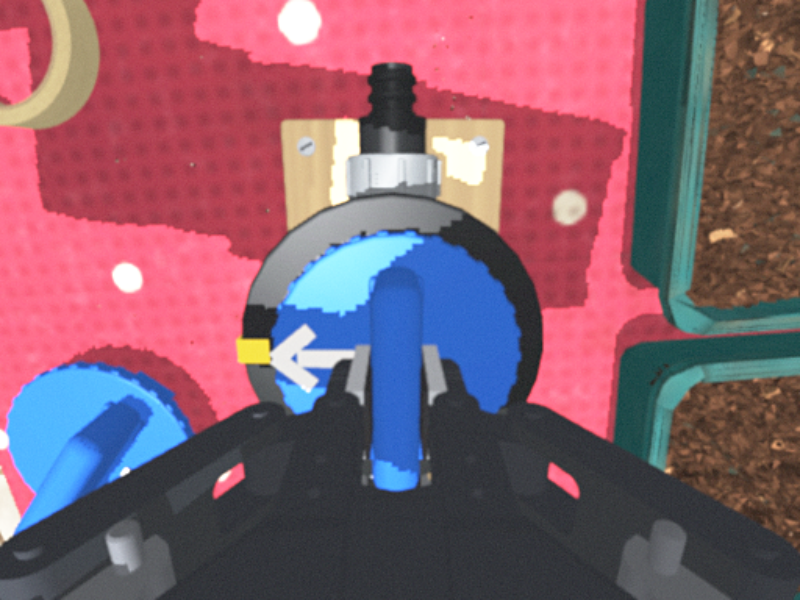

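The arrow tip is at (270,357) and the yellow bar's centre at (253,351), so it needs about 1.5° more clockwise.

>>> move_arm(
  commands=[
    [[0,0,0,0,0,0.18,1],[0,0,0,0,0,0,1],[0,0,0,0,0,0,1]],
  ],
)

```text
time: 13.2
eef_pos: [0.5663, -0.0619, 0.1527]
orientation: [0.001, 0.739, 0.674, 0.001]
contact_force: [-0.2, 0.8, 6.2]
finger_gap: 0.174
grip_force: 59.8
```

Run:
```python
from h import *
f=grab('wrist','w6'); go([.5661,-.0622,.1527],-5.2); s=get_state(); print(s['contact_force'],s['ft_torque'])
k=.64;H,S,V=cv2.split(cv2.cvtColor(f['frame'],cv2.COLOR_RGB2HSV))
ye=(H>20)&(H<35)&(S>150)&(V>150); ye[:190]=0; ye[260:]=0; ye[:,:130]=0; ye[:,200:]=0; v,u=np.nonzero(ye); py=atz(f,u.mean(),v.mean(),.118)
wh=(S<70)&(V>130); wh[:200]=0; wh[255:]=0; wh[:,:170]=0;wh[:,215:]=0; v,u=np.nonzero(wh);m=u<190; i=u.argmin(); tip=u.min(),v[u<=u.min()+1].mean(); pt=atz(f,*tip,.126)
X=cloud(f);z=X[...,2]
c=np.array([.5661,-.0622])
p0,R=pose()
from scipy.optimize import least_squares
r=np.hypot(X[...,0]-c[0],X[...,1]-c[1]); T=X[(r<.07)&(z>.113)&(z<.121)]
a=np.degrees(np.arctan2(T[:,1]-c[1],T[:,0]-c[0]));rr=np.hypot(T[:,0]-c[0],T[:,1]-c[1]);o=[]
for b in range(-180,180,5):
    m=(a>=b)&(a<b+5)&(rr>.05)
    if m.sum()>5: q=np.percentile(rr[m],98); o.append(c+q*np.array([np.cos(np.radians(b+2.5)),np.sin(np.radians(b+2.5))]))
o=np.array(o); s=least_squares(lambda p:np.hypot(*(o-p[:2]).T)-.0615,[*c],loss='soft_l1',f_scale=.001).x; print('centre',s,len(o))
for n,p in(('ye',py),('tip',pt)): d=p[:2]-s; print(n,p,np.hypot(*d),np.degrees(np.arctan2(d[1],d[0]))%360)
```

```text
TCP [ 0.5663 -0.0619  0.1528] tool-y -5.24 deg tilt 0.13 shift units [-0.01 -0.01  0.  ] turn units -0.00
[-0.38665642  0.08472497  6.22202911] [0.01255713 0.00866727 0.14001289]
centre [ 0.56610536 -0.06158653] 54
ye [ 0.51054455 -0.05760065  0.118     ] 0.05570359203192046 175.89668488472256
tip [ 0.51982975 -0.05662653  0.126     ] 0.04654065818315851 173.88217350162333
```

The arrow is within about 2° of the yellow mark, the cap is down and the torque is small. I'll release, rise and close, and measure the lever from the earlier wrist picture.

>>> move_arm(
  commands=[
    [[0,0,0,0,0,0,0],[0,0,0,0,0,0,0],[0,0,0,0,0,0,0],[0,0,0,0,0,0,0],[0,0,0,0,0,0,0]],
  ],
)

```text
time: 13.75
eef_pos: [0.5653, -0.0619, 0.1516]
orientation: [-0.0, 0.739, 0.674, -0.0]
contact_force: [0.1, 0.2, 0.2]
finger_gap: 0.982
grip_force: 0.0
```

>>> move_arm(
  commands=[
    [[0,0,-0.3,0,0,0,0],[0,0,-0.8,0,0,0,0],[0,0,-1,0,0,0,0],[0,0,-1,0,0,0,0],[0,0,-1,0,0,0,0]],
  ],
)

```text
time: 14.25
eef_pos: [0.5654, -0.0618, 0.235]
orientation: [0.0, 0.739, 0.673, 0.0]
contact_force: [0.5, -0.3, -0.4]
finger_gap: 1.002
grip_force: 0.0
```

Run:
```python
from h import *
f=load('w3');k=.64
hub=dep(f,160*k,321*k);print('hub',hub)
X=cloud(f);H,S,V=cv2.split(cv2.cvtColor(f['frame'],cv2.COLOR_RGB2HSV))
g=(H>45)&(H<80)&(S>120)&(V>60)&(np.abs(X[...,2]-.096)<.02)&(X[...,1]<-.19)&(X[...,1]>-.28)&(X[...,0]<.54)
Q=X[g];print(len(Q),cv2.minAreaRect(Q[:,:2].astype(np.float32)),np.percentile(Q[:,2],[50,95]),Q[:,0].min(),Q[:,0].max())
v0=Q[:,:2].mean(0);print('mean',v0,'fit',np.polyfit(Q[:,0],Q[:,1],1))
ax=atz(f,160*k,321*k,.105);print('axis at .105',ax)
for yaw in (-3.6,):
    c,s=np.cos(np.radians(yaw)),np.sin(np.radians(yaw)); print('axis from filter',.5661+s*.175,-.0617-c*.175)
h=grab('side','s7'); w=grab('wrist','w7')
go([.47,-.2,.21],-3.8); print(get_state()['finger_gap'])
cv2.imwrite('pics/v7.png',cv2.resize(w['frame'][:,:,::-1],(800,600)))
```

```text
hub [ 0.55511817 -0.23343926  0.10032163]
1339 ((0.4911224842071533, -0.24005840718746185), (0.06795971095561981, 0.017178285866975784), 5.004979610443115) [0.09902273 0.10035692] 0.45691193330465635 0.5250015286291901
mean [ 0.49079634 -0.23844309] fit [ 0.07756108 -0.27650978]
axis at .105 [ 0.55531047 -0.23022301  0.105     ]
axis from filter 0.5551116590823703 -0.2363546774749475
TCP [ 0.5675 -0.0622  0.2372] tool-y -5.32 deg tilt 0.39 shift units [-7.31 -4.22  1.34] turn units -0.18
1.000256281407356
```

View pics/v7.png

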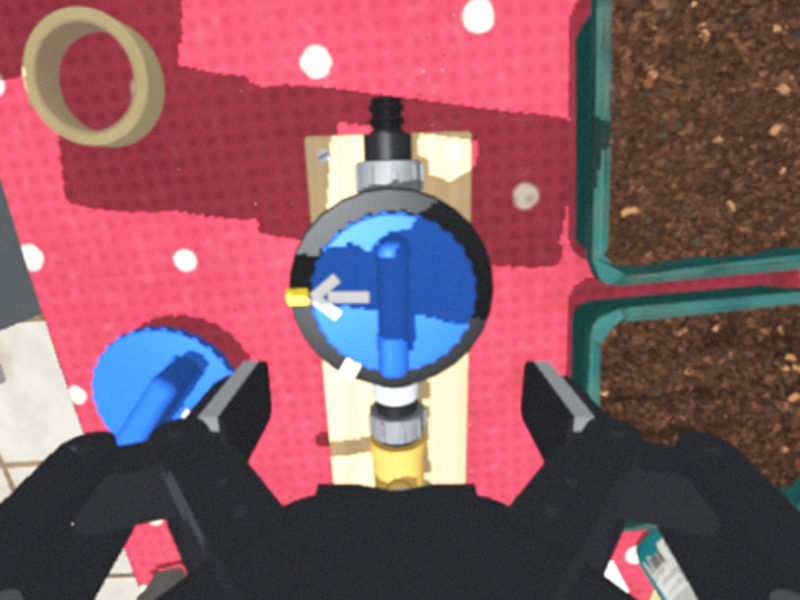

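The cap sits on the collar with its arrow tip at (310,297), next to the yellow mark at (297,297). The gripper is open and clear of it. Before pushing the lever I'll check the height of the pipe fittings along the finger's path.

>>> move_arm(
  commands=[
    [[-0.6,-0.3,0,0,0,0,1],[-0.96,-0.47,0,0,0,0,1],[-0.96,-0.47,0,0,0,0,1],[-0.96,-0.47,0,0,0,0,1],[-0.96,-0.47,0,0,0,0,1]],
  ],
)

```text
time: 14.85
eef_pos: [0.5116, -0.1471, 0.2322]
orientation: [-0.001, 0.739, 0.673, -0.001]
contact_force: [-0.1, -0.1, -0.4]
finger_gap: 0.143
grip_force: 0.0
```

>>> move_arm(
  commands=[
    [[-0.96,-0.47,0,0,0,0,1],[-0.96,-0.47,0,0,0,0,1],[-0.96,-0.47,0,0,0,0,1],[-0.4,-0.2,0,0,0,0,1],[0,0,0,0,0,0,1]],
  ],
)

```text
time: 15.35
eef_pos: [0.4741, -0.2093, 0.2328]
orientation: [-0.001, 0.74, 0.673, -0.0]
contact_force: [-0.1, 1.0, -0.4]
finger_gap: 0.002
grip_force: 0.0
```

Run:
```python
from h import *
go([.4771,-.2077,.103],-5.3); print(get_state()['finger_gap'])
c,s=np.cos(np.radians(-3.6)),np.sin(np.radians(-3.6))
for t in('w3','s3','scene0'):
    X=cloud(load(t)); d=X[...,:2]-np.array([.555,-.2355]); bx=c*d[...,0]+s*d[...,1]; by=-s*d[...,0]+c*d[...,1]
    print(t,[(y,[round(float(np.nanpercentile(X[...,2][m],97)),3) if (m:=(bx>xl)&(bx<xl+.012)&(by>y)&(by<y+.015)).sum()>3 else 0 for xl in(-.048,-.036,-.024,-.012,0)]) for y in(-.105,-.09,-.075,-.06,-.045)])
```

```text
TCP [ 0.4741 -0.2093  0.2328] tool-y -5.46 deg tilt 0.12 shift units [0.09 0.15 6.49] turn units -0.02
0.0015860031242169827
w3 [(-0.105, [0.018, 0.018, 0, 0.069, 0.068]), (-0.09, [0.018, 0.018, 0.069, 0.076, 0.075]), (-0.075, [0.018, 0.018, 0.075, 0.08, 0.08]), (-0.06, [0.018, 0.017, 0.076, 0.08, 0.081]), (-0.045, [0.018, 0.018, 0.076, 0.08, 0.081])]
s3 [(-0.105, [0.022, 0.021, 0.021, 0.07, 0.07]), (-0.09, [0.02, 0.021, 0.07, 0.076, 0.076]), (-0.075, [0.021, 0.027, 0.077, 0.082, 0.082]), (-0.06, [0.02, 0.021, 0.08, 0.082, 0.084]), (-0.045, [0.021, 0.038, 0.078, 0.083, 0.083])]
scene0 [(-0.105, [0.021, 0.019, 0.02, 0.069, 0.068]), (-0.09, [0.02, 0.022, 0.07, 0.076, 0.076]), (-0.075, [0.02, 0.028, 0.077, 0.081, 0.081]), (-0.06, [0.02, 0.029, 0.08, 0.082, 0.082]), (-0.045, [0.02, 0.055, 0.077, 0.082, 0.082])]
```

>>> move_arm(
  commands=[
    [[0.09,0.15,1,0,0,0,1],[0,0,1,0,0,0,1],[0,0,1,0,0,0,1],[0,0,1,0,0,0,1],[0,0,1,0,0,0,1]],
  ],
)

```text
time: 15.85
eef_pos: [0.4789, -0.2061, 0.1327]
orientation: [-0.0, 0.739, 0.674, 0.0]
contact_force: [0.2, 0.3, 0.2]
finger_gap: -0.002
grip_force: 0.0
```

>>> move_arm(
  commands=[
    [[0,0,1,0,0,0,1],[0,0,0.32,0,0,0,1],[0,0,0,0,0,0,1]],
  ],
)

```text
time: 16.15
eef_pos: [0.4781, -0.206, 0.1063]
orientation: [-0.001, 0.739, 0.674, -0.0]
contact_force: [0.3, -0.4, 0.3]
finger_gap: -0.004
grip_force: 0.0
```

>>> move_arm(
  commands=[
    [[-0.43,-0.08,0,0,0,-0.7,1],[-0.43,-0.08,0,0,0,-0.7,1],[-0.43,-0.08,0,0,0,-0.7,1],[-0.43,-0.08,0,0,0,-0.7,1],[0,0,0,0,0,0,1]],
  ],
)

```text
time: 16.65
eef_pos: [0.4752, -0.2421, 0.1083]
orientation: [0.001, 0.583, 0.813, 0.0]
contact_force: [0.7, 0.4, 0.3]
finger_gap: -0.002
grip_force: 0.0
```

```bash
cat > e.py <<'E'
from h import *
p,R=pose(); th=np.arctan2(R[1,1],R[0,1])+np.pi
d=p[:2]-np.array([.555,-.2345]); u=np.array([np.cos(th),np.sin(th)]); n=np.array([np.sin(th),-np.cos(th)])
print('theta',np.degrees(th)%360,'r',d@u,'off',d@n,'z',p[2],get_state()['contact_force'],get_state()['ft_torque'],get_state()['joint_pos'].round(2))
E
python3 e.py
```

```text
theta 198.71918092635264 r 0.0779911702748574 off 0.018389929921952975 z 0.10833857730177901 [0.73079987 0.35911952 0.29479965] [ 0.03393619 -0.03832314  0.0011626 ] [-0.55  0.4   1.78  0.    0.96 -0.88]
```

Run:
```python
from h import *
f=grab('side','s8');g=grab('scene','c8')
a=cv2.resize(f['frame'][240:380,220:380],(457,400),interpolation=cv2.INTER_CUBIC);b=cv2.resize(g['frame'][200:320,260:362],(340,400),interpolation=cv2.INTER_CUBIC)
cv2.imwrite('pics/v8.png',np.hstack([a,b])[:,:,::-1])
```

```text
(no output)
```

View pics/v8.png

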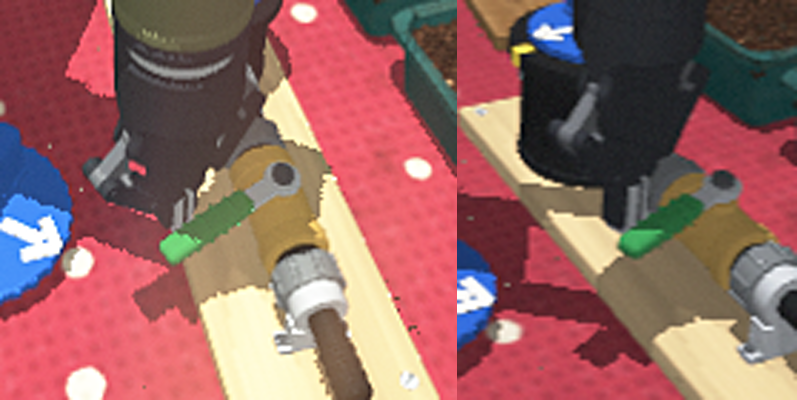

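The lever has begun to turn: its tip is at (175,250) in the left crop and the closed fingers press on its near side. I'll go on along the arc.

>>> move_arm(
  commands=[
    [[-0.43,-0.08,0.02,0,0,-0.7,1],[-0.43,-0.08,0.02,0,0,-0.7,1],[-0.43,-0.08,0.02,0,0,-0.7,1],[-0.43,-0.08,0.02,0,0,-0.7,1],[-0.43,-0.08,0.02,0,0,-0.7,1]],
  ],
)

```text
time: 17.25
eef_pos: [0.4888, -0.2813, 0.1058]
orientation: [-0.001, 0.351, 0.937, 0.0]
contact_force: [-2.3, 2.5, 1.9]
finger_gap: -0.001
grip_force: 1.5
```

>>> move_arm(
  commands=[
    [[-0.43,-0.08,0,0,0,-0.7,1],[-0.43,-0.08,0,0,0,-0.7,1],[-0.43,-0.08,0,0,0,-0.7,1],[-0.43,-0.08,0,0,0,-0.7,1],[0,0,0,0,0,0,1]],
  ],
)

```text
time: 17.75
eef_pos: [0.5158, -0.3056, 0.1057]
orientation: [0.0, 0.149, 0.989, -0.0]
contact_force: [-0.3, 0.5, -0.2]
finger_gap: 0.002
grip_force: 0.0
```

```bash
python3 e.py
```

```text
theta 252.81501624261014 r 0.07948212316185302 off 0.016468329379333537 z 0.10571827432324069 [-0.27007523  0.53996884 -0.18501521] [-0.01472359  0.00498672 -0.04457348] [-0.61  0.48  1.63  0.    1.03 -1.88]
```

>>> move_arm(
  commands=[
    [[-0.43,-0.08,0,0,0,-0.7,1],[-0.43,-0.08,0,0,0,-0.7,1],[0,0,0,0,0,0,1]],
  ],
)

```text
time: 18.05
eef_pos: [0.53, -0.312, 0.1053]
orientation: [-0.001, 0.045, 0.999, 0.001]
contact_force: [-2.8, 2.3, 1.8]
finger_gap: 0.001
grip_force: 1.4
```

>>> move_arm(
  commands=[
    [[-0.15,0,0,0,0,-0.2,1],[-0.1,0,0,0,0,0,1],[0,0,0,0,0,0,1]],
  ],
)

```text
time: 18.35
eef_pos: [0.5305, -0.3122, 0.1052]
orientation: [-0.005, 0.031, 1.0, 0.001]
contact_force: [-13.3, 0.2, 7.8]
finger_gap: -0.002
grip_force: 6.6
```

```bash
python3 e.py
```

```text
theta 266.4802733672078 r 0.07908278414135925 off 0.019718198836397673 z 0.10519341672813312 [-13.30867602   0.1509973    7.80106633] [0.06986884 2.05175682 0.02372735] [-0.6   0.5   1.59 -0.    1.06 -2.11]
```

The finger is at the stop: the force rose to 13 N at exactly the expected angle. I'll back away and rise.

>>> move_arm(
  commands=[
    [[0.4,0,0,0,0,0,1],[0.8,0,0,0,0,0,1],[0.5,0,-0.8,0,0,0,1],[0,0,-1,0,0,0,1],[0,0,-1,0,0,0,1]],
  ],
)

```text
time: 18.85
eef_pos: [0.5022, -0.3116, 0.1633]
orientation: [0.001, 0.031, 1.0, -0.0]
contact_force: [0.4, -0.5, -0.3]
finger_gap: -0.0
grip_force: 0.0
```

>>> move_arm(
  commands=[
    [[0.5,0,-1,0,0,0,1],[1,0,-1,0,0,0,1],[1,0,-1,0,0,0,1],[1,0,-0.5,0,0,0,1],[0,0,0,0,0,0,1]],
  ],
)

```text
time: 19.35
eef_pos: [0.4312, -0.3076, 0.2347]
orientation: [0.002, 0.031, 1.0, -0.002]
contact_force: [-0.3, 0.2, -1.0]
finger_gap: -0.002
grip_force: 0.0
```

Run:
```python
from h import *
f=grab('side','s9'); print(get_state()['contact_force'],get_state()['time'])
X=cloud(f);H,S,V=cv2.split(cv2.cvtColor(f['frame'],cv2.COLOR_RGB2HSV))
g=(H>45)&(H<80)&(S>120)&(V>60)&(np.abs(X[...,2]-.097)<.012)&(np.abs(X[...,0]-.55)<.05)&(X[...,1]<-.24)&(X[...,1]>-.36)
Q=X[g];print(len(Q),cv2.minAreaRect(Q[:,:2].astype(np.float32)),np.degrees(np.arctan(np.polyfit(Q[:,1],Q[:,0],1)[0])) if len(Q)>5 else 0)
cv2.imwrite('pics/v9.png',cv2.resize(f['frame'][:,:,::-1],(800,600)))
```

```text
[ 0.81175753 -0.6295327  -0.10865468] 19.4
68 ((0.5492655038833618, -0.2944662570953369), (0.048730816692113876, 0.015402507968246937), 87.17699432373047) 3.594614250712002
```

View pics/v9.png

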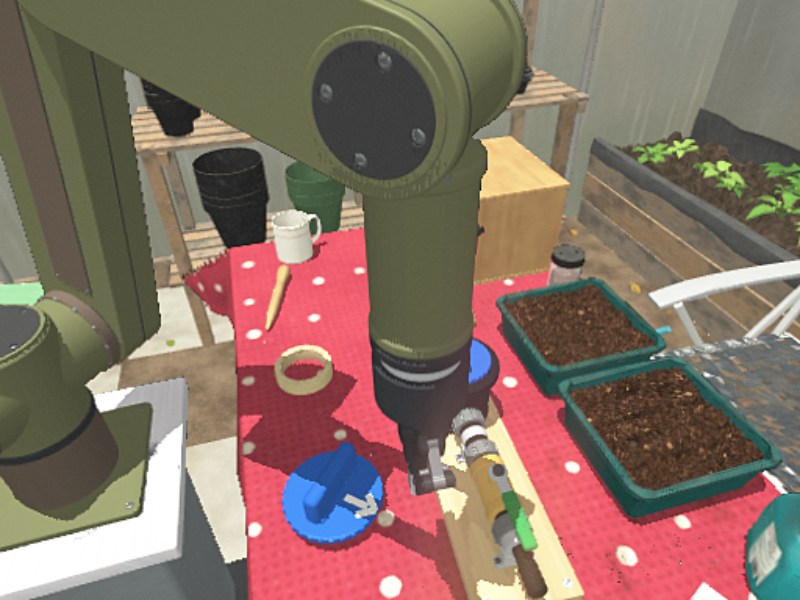

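The lever at (515,520) now lies along the pipe at 3.6°, which matches the board's yaw. The cap stayed locked and the arm touches nothing.

```bash
python3 -c "
from plant import *
print(sign_off())"
```

```text
the job is handed in; nothing more can be done
None
```

The blue cap is on and locked with its arrow within about 2° of the yellow mark, the valve lever was then swung fully open against its stop, the tamper and pot were not touched, and the job is handed in at about 19 s.

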